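# Set the hand mill and hold its crank over the spindle

### The arm

A 6-joint arm with a two-finger parallel gripper is mounted at the origin on a cart in front of the work surface, level with it; the furniture and walls round the work are solid. World frame = base frame: x ahead of the robot, y to its left, z up, the work surface at z = 0. Lengths are in m, angles in rad, forces in N, time in s.
With the tool pointing down it reaches from about 0.25 to 0.775 m from the base axis. Payload 4 kg.
Tool frame: the origin (TCP) lies at the very end of the fingers, on their centre line; the grasp point (between the pads) lies 19 mm behind it; z points along the fingers, y is the line along which they close (so a half turn about z gives the same grasp; the last joint's range is limited). The gripper opens to 94 mm and grips with 3 to 60 N. Pads are 16 mm wide; open, the fingers measure 119 mm over their backs; the gripper's body (75 mm by 177 mm) begins 78 mm behind the grasp point.
Start: joints at [-1.362, 0.087, 1.371, -0, 1.684, -0.103], TCP at [0.169, -0.524, 0.206] pointing down, gripper open.
Joint ranges: [-3.1, 3.1], [-0.76, 2.03], [0.27, 2.55], [-1.08, 4.22], [0.17, 2.65], [-2.57, 2.57]. Speed limits (rad/s): [2.79, 2.79, 3.14, 3.14, 3.14, 3.14].

### API

Orientations are given as [roll, pitch, yaw] about the fixed x, y, z axes, in that order (R = Rz(yaw) Ry(pitch) Rx(roll)).
In Python, from bench import robot gives the robot as it stands. The module is installed in compiled form; this text tells all that it offers.
- The arm moves only by the tool move_arm, never from a script. Its argument "deltas" is one flat list of numbers, 7 for each row, row after row: the turn, a rotation vector about the tool's x, y, z in rad, then the shift along the tool's x, y, z in cm, then the closure, from -1 (fully open) to 1 (shut). A call has 1 to 8 rows; each row is the pose to reach, as a shift and turn from the pose commanded when the call began, along the tool's axes at that moment; what a row does not reach only later rows make up. A row lasts 1/10 s, in which the tool goes at most 50 mm and 8.59 degrees, less where a joint would pass 70% of its speed; a pose out of reach is approached as far as the arm can. A call with a gripper value outside its range is refused whole. The fingers move at their own pace and stop on an object; the grip force is fixed at half the most. Time passes only in rows, so rows that repeat a pose let the fingers close. It gives the time, the measured TCP pose, the force, the opening and the grip force at its end, in the units of the state.
- robot.get_obs(): the state, without advancing time (a new reading comes with each control period).
- robot.snapshot(name): name is "side" or "top" or "wrist"; returns a dict with "image" (480x640x3 uint8, red, green, blue), "depth" (480x640 float32, m along the optical axis (not along the pixel's ray), 0 where there is no reading), "fov_y" (degrees; the focal length in pixels is half the picture's height over the tangent of half this angle, whatever the lens; pixels are square), "cx", "cy" (the principal point, pixels), "origin" and "orientation" of the camera in the world; the wrist camera has in their place "T_tool_cam" (4x4, takes a point from camera to tool coordinates, whose origin is the TCP and whose axes are the flange's). Camera axes: x right, y up, looking along -z (the intrinsics and any distortion apply to the point x, -y, -z); pixel columns grow to the right and rows downward; lengths in m; the calibration is good to about 2 mm. A picture is of the moment at which its call begins: read the wrist's pose just before it.
- robot.close_job(): hands the job in; it is judged then, once.
The state is a dict: "time": time; "joint_positions": joint angles; "qvel": joint speeds; "joint_torque": joint torques, N m; "tool_pos": TCP position; "ee_rot": TCP orientation; "wrist_force": force on the tool from outside, world axes, zero at the start; "wrist_torque": the same for the moment, N m; "width": finger opening in m; "finger_force": force on a finger pad.
Only numpy, scipy, OpenCV 4.12 (cv2) and the standard library are available. Lean on these libraries where they do the work, as an engineer would, in place of code of your own. Each camera call takes 0.05 s, during which the arm holds its last target. There are 200 camera calls.

### The job

Turn the mill's dial until its white pointer stands at the three-dot mark, the third of the four going clockwise, and let go of it. Then pick up the steel crank by its balance point on the arm, which lies near the heavy hub, and hold it level with the hub straight above the mill's spindle, the hub's underside about 25 mm above the spindle tip and not touching it, ready to be lowered. Finish still holding it there in the gripper, and leave the mug, pepper shaker and candle where they stand.

Things in the scene. Friction and masses are not known exactly. Their poses are not given: they have to be found in the camera images.
- dial (a joint): Black dial on the right part of the mill's deck, axis vertical; rad, growing clockwise from above. Detents at 0 (one dot), 0.5 (two), 1.0 (three), 1.5 (four): rows of raised dots that run outwards from the dial's robot side, first at the right. Starts in the first or second. About 0.07 N m turns it over a detent; let go within 0.15 rad of one it settles there. Stops at -0.12 and 1.62.
- dial_grip (a point): On the dial's axis at the height to grip its bar: 10 mm below the bar's top, 29 mm above the deck. Bar 46 mm long, 13 mm wide, 28 mm tall, on a disc 54 mm across, 8 mm thick. Its x axis turns with the dial, runs along the bar and points to the end with the white pointer line; z up. Pinch the bar across its 13 mm (y).
- spindle_tip (a point): Centre of the top of the mill's upright steel spindle, 12 mm thick, 35 mm above the deck, on the deck's left part 135 mm from the dial's axis. The mill is a fixed grey box with aluminium deck, 126 x 256 mm, deck 90 mm above the worktop; z up, y along its long side from dial to spindle.
- crank_balance (a point): Balance point of the loose steel crank (0.3 to 0.5 kg), mid arm section. Arm 14 mm wide, 14 mm tall; x runs along it from hub to knob, z up. Hub axis 51 mm towards -x, knob axis 119 mm towards +x. The crank lies level on its hub and the nut under the knob, arm underside 16 mm and this point 23 mm above the worktop. Pinch the arm across its width (y).
- hub_foot (a point): Centre of the underside of the crank's hub, a steel cylinder 42 mm across, 30 mm tall, with a 19 mm bore right through along z. Rigid with the crank: x runs along the arm to the black knob (26 mm thick, top 64 mm above the hub's underside), z up.
- coffee_mug: White ceramic mug, 92 x 127 x 95 mm, a bystander; origin at the centre of its underside.
- pepper_shaker: Pepper shaker, 44 mm thick and 90 mm tall, a bystander; origin at the centre of its underside.
- candle: Pillar candle, 52 mm thick and 144 mm tall, a bystander; origin at the centre of its underside.

How it is judged:
On the way, in this order (a step that is already met when the one before it is completed fails the run):
1. the dial rests at the three-dot mark, let go, the crank still on the worktop (value of joint dial between 0.87 and 1.13 rad and contact force between dial and the fingers below 0.1 N and height (world z) of hub_foot below 0.02 m), for 0.2 s.
2. the crank is lifted clear of the worktop, gripped at its balance point (height (world z) of crank_balance above 0.06 m and contact force between crank and the fingers above 1 N and x of the grasp point in the frame of crank_balance between -0.022 and 0.022 m), for 0.2 s.
At the end, for the whole second after the job is handed in: The gripper holds the crank by its arm within 22 mm of the balance point, level within 0.10 rad, at rest, the hub's axis within 12 mm of the spindle's, the hub's underside 10 to 45 mm above the spindle tip, the mill not touched by the crank; the dial stands within 0.13 rad of the three-dot mark (value of joint dial between 0.87 and 1.13 rad and horizontal distance between hub_foot and spindle_tip below 0.012 m and z of hub_foot in the frame of spindle_tip between 0.01 and 0.045 m and angle between hub_foot's own z axis and vertical below 0.1 rad and x of the grasp point in the frame of crank_balance between -0.022 and 0.022 m and contact force between crank and the fingers above 1 N and contact force between crank and mill below 0.1 N and linear speed of crank below 0.03 m/s); the arm keeps its last pose, push and grip.
It fails at once if a bystander (mug, pepper shaker, candle) is pushed more than 30 mm or tipped (distance of any of coffee_mug, pepper_shaker, candle from where it was at the start of the episode above 0.03 m or angle between any of coffee_mug, pepper_shaker, candle's own z axis and vertical above 0.4 rad).
It also fails if it takes over 59 s, if anything falls off the work surface, if the arm or the gripper's body presses on something with over 40 N, if the wrist force passes 120 N, or if a joint passes its speed limit or range.

## Working session

There is one attempt and no reset: what is moved stays moved. The work goes in short steps, Python scripts to look and compute and a tool call to move; the robot and the scene stay as the last step left them, time stands still between calls to the robot, and variables do not carry over. Pictures are saved under pics/ and viewed, at most 10 in all, crops included, and the job is handed in when it is done.

Besides the shell and the picture viewer there is one more tool, called after "Call:" by a JSON object that holds its "op" and its "data". move_arm: Moves the arm, as the interface text tells. Its arguments: {"type":"object","properties":{"deltas":{"type":"array","items":{"type":"number"}}},"required":["deltas"]}

```bash
mkdir -p pics; cat > h.py <<'E'
import numpy as np, cv2, pickle
from scipy.spatial.transform import Rotation as R
from bench import robot
def snap(n):
    o=robot.get_obs(); s=robot.snapshot(n)
    if n=='wrist':
        T=np.eye(4); T[:3,:3]=R.from_euler('xyz',o['ee_rot']).as_matrix(); T[:3,3]=o['tool_pos']
        s['T']=T@s['T_tool_cam']
    else:
        T=np.eye(4); q=np.array(s['orientation'])
        T[:3,:3]=q if q.shape==(3,3) else (R.from_euler('xyz',q).as_matrix() if q.size==3 else R.from_quat(q).as_matrix())
        T[:3,3]=s['origin']; s['T']=T
    s['f']=240/np.tan(np.radians(s['fov_y'])/2); return s
def save(s,name): cv2.imwrite('pics/'+name,s['image'][:,:,::-1])
def cloud(s):
    v,u=np.mgrid[:480,:640]; d=s['depth']
    P=np.stack([(u-s['cx'])/s['f']*d,-(v-s['cy'])/s['f']*d,-d],-1)
    return P@s['T'][:3,:3].T+s['T'][:3,3]
def ray(s,u,v,z):
    d=s['T'][:3,:3]@np.array([(u-s['cx'])/s['f'],-(v-s['cy'])/s['f'],-1]); o=s['T'][:3,3]
    return o+d*(z-o[2])/d[2]
E
python3 - <<'E'
from h import *
print(robot.get_obs())
for n in ['top','side']:
    s=snap(n); save(s,n+'0.png'); print({k:v for k,v in s.items() if k not in('image','depth')})
    pickle.dump(s,open(n+'.pkl','wb'))
E
```

```text
{'time': 0.0, 'joint_positions': array([-1.36212048e+00,  8.79174372e-02,  1.37221405e+00, -2.95789100e-05,
        1.68359232e+00, -1.03116023e-01]), 'qvel': array([ 0.00016658,  0.00041249,  0.00044347, -0.0005678 , -0.0016913 ,
        0.00094364]), 'joint_torque': array([ 1.17679836e-03, -3.40188646e+01, -3.02425754e+01,  7.18235015e-02,
        3.29835364e-02, -1.51869281e-04]), 'tool_pos': array([ 0.16858596, -0.52296073,  0.2043451 ]), 'ee_rot': array([-3.13946979e+00, -1.90125259e-04,  3.11788371e-01]), 'wrist_force': array([-0.03247026,  0.3045438 , -1.21538387]), 'wrist_torque': array([ 0.00117267, -0.00140317,  0.01215153]), 'finger_force': 0.0, 'width': 0.09402195532116102}
{'fov_y': 42.68245220226857, 'cx': 308.14792501649254, 'cy': 239.23245213911835, 'origin': array([0.25553578, 0.0520982 , 1.73003621]), 'orientation': array([ 0.16452177, -0.01629821, -1.57953845]), 'T': array([[-0.00874085,  0.98648243, -0.16363377,  0.25553578],
       [-0.99982898, -0.00595486,  0.01750858,  0.0520982 ],
       [ 0.01629749,  0.16375883,  0.98636577,  1.73003621],
       [ 0.        ,  0.        ,  0.        ,  1.        ]]), 'f': np.float64(614.2618591591132)}
{'fov_y': 57.82199914013475, 'cx': 322.3305880889551, 'cy': 235.19822183444876, 'origin': array([0.53265594, 0.98861607, 0.88703668]), 'orientation': array([0.89509331, 0.02124297, 3.11882678]), 'T': array([[-0.9995153 , -0.03080725,  0.00448005,  0.53265594],
       [ 0.02275877, -0.62490665,  0.78036768,  0.98861607],
       [-0.02124137,  0.7800914 ,  0.6253049 ,  0.88703668],
       [ 0.        ,  0.        ,  0.        ,  1.        ]]), 'f': np.float64(434.56204796224944)}
```

View pics/top0.png

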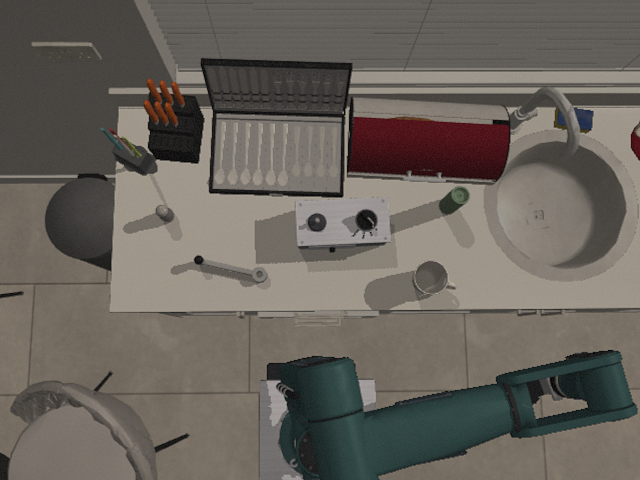

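View pics/side0.png

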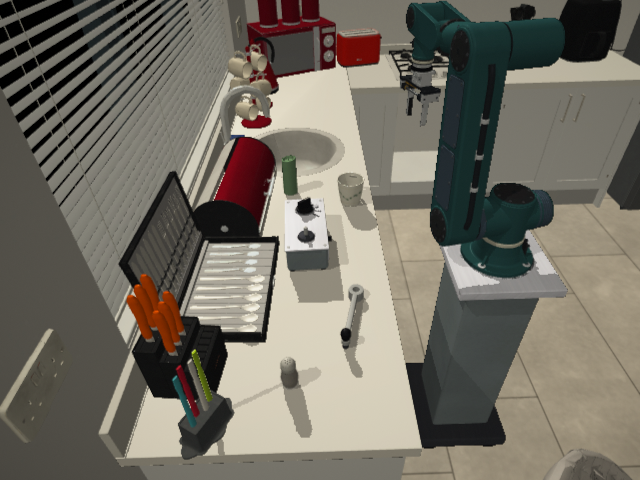

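The top view shows the mill (about 342,221) with its spindle at (317,222) and dial at (367,218). The crank's hub is at (260,274) and its knob at (199,260). The mug is at (431,278), the candle at (455,200) and the pepper shaker at (164,213). Next I'll measure.

```bash
python3 - <<'E'
from h import *
s=pickle.load(open('top.pkl','rb')); P=cloud(s)
# deck by height
x0,x1,y0,y1=285,400,190,255
sub=P[y0:y1,x0:x1]; m=(abs(sub[...,2]-.09)<.006).astype(np.uint8)
m=cv2.morphologyEx(m,cv2.MORPH_CLOSE,np.ones((15,15)))
q=sub[m>0]; q=q[abs(q[:,2]-.09)<.006]; r=cv2.minAreaRect(q[:,:2].astype(np.float32)*1000); print('deck',r,np.median(q[:,2]))
def blob(n,a,b,c,d,lo,hi):
    t=P[c:d,a:b].reshape(-1,3); t=t[(t[:,2]>lo)&(t[:,2]<hi)&(t[:,0]>0)]
    print(n,len(t),t.mean(0),t.min(0),t.max(0), cv2.minAreaRect(t[:,:2].astype(np.float32)*1000)); return t
blob('spindle',305,332,208,236,.115,.14)
blob('dialbar',350,385,203,236,.115,.14)
blob('crankarm+',185,280,245,295,.015,.08)
blob('knob',185,215,245,275,.045,.08)
blob('hub',245,280,260,290,.02,.045)
blob('mug',405,465,255,305,.03,.12)
blob('candle',430,480,180,220,.1,.16)
blob('pepper',150,180,195,230,.05,.1)
for n,u,v,z in [('spin',317,222,.125),('dial',367,218,.125),('hub',260,274,.03),('knob',199,260,.064)]: print(n,ray(s,u,v,z))
E
python3 - <<'E'
import cv2
a=cv2.imread('pics/top0.png')
c=cv2.resize(a[190:260,285:400],None,fx=6,fy=6,interpolation=cv2.INTER_CUBIC);cv2.imwrite('pics/mill.png',c)
E
```

```text
deck ((576.9329833984375, -71.35151672363281), (127.34530639648438, 256.2596435546875), 2.2840094566345215) 0.09036346892935776
spindle 17 [ 0.57352363 -0.00156921  0.12368359] [ 0.56820043 -0.00603795  0.11628065] [0.58076132 0.0026161  0.13624372] ((574.4822998046875, -1.8791494369506836), (8.477439880371094, 12.682907104492188), 87.50804138183594)
dialbar 97 [ 0.57847939 -0.13506811  0.12766989] [ 0.55996909 -0.15210057  0.11608395] [ 0.59980355 -0.11767841  0.13914235] ((578.852783203125, -135.8911590576172), (44.26716995239258, 15.167512893676758), 40.8153076171875)
crankarm+ 484 [0.45630209 0.23052817 0.03398169] [0.41887771 0.13938704 0.01500085] [0.48877808 0.33503464 0.07217001] ((461.5206298828125, 235.11656188964844), (200.34579467773438, 40.49950408935547), 74.18695068359375)
knob 69 [0.47747957 0.32269215 0.06016958] [0.4663229  0.31092821 0.04598734] [0.48877808 0.33503464 0.07217001] ((478.4306335449219, 323.0602111816406), (22.6492919921875, 23.110382080078125), 45.56584930419922)
hub 185 [0.44110481 0.16495999 0.0300786 ] [0.41887771 0.13938704 0.02209651] [0.4605640
[... 267 characters left out ...]
312.0100402832031), (113.19965362548828, 91.56838989257812), 38.33915710449219)
candle 368 [ 0.63354157 -0.37974008  0.13216513] [ 0.60989831 -0.40816036  0.10058772] [ 0.66263383 -0.35574067  0.15179066] ((635.80908203125, -382.6136169433594), (51.02877426147461, 53.775909423828125), 10.053915977478027)
pepper 167 [0.60809852 0.41931608 0.0788696 ] [0.59188886 0.40340691 0.05026596] [0.62647927 0.43845162 0.09730521] ((610.1661987304688, 420.63067626953125), (33.59410095214844, 34.81491470336914), 12.121630668640137)
spin [ 5.68162710e-01 -3.66589821e-04  1.25000000e-01]
dial [ 0.5782906  -0.13396595  0.125     ]
hub [0.44053289 0.15646004 0.03      ]
knob [0.47632617 0.32064726 0.064     ]
```

View pics/mill.png

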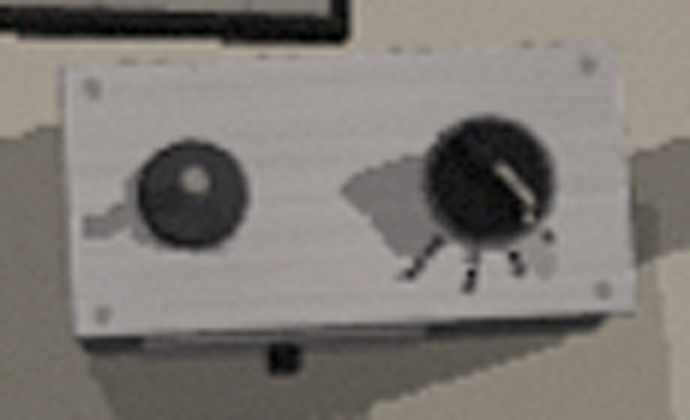

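The crop shows the pointer aimed lower right, near the one-dot mark (548,237). The other rows are at about (515,262), (470,272) and (425,258). I'll go above the dial and check with the wrist camera.

Call:
{"op": "move_arm", "data": {"deltas": [0,0,0,0,0,-6,-1,0,0,0,50,-24,-13,-1,0,0,0,50,-24,-13,-1,0,0,0,50,-24,-13,-1,0,0,0,50,-24,-13,-1,0,0,0,50,-24,-13,-1,0,0,0,50,-24,-13,-1,0,0,0,50,-24,-13,-1]}}

```text
time: 0.9
tool_pos: [0.421, -0.2832, 0.3053]
ee_rot: [-3.141, 0.0, 0.312]
wrist_force: [0.6, -1.3, -0.6]
width: 0.094
finger_force: 0.0
```

Call:
{"op": "move_arm", "data": {"deltas": [0,0,0,17,-9,-2,-1,0,0,0,17,-9,-2,-1,0,0,0,17,-9,-2,-1,0,0,0,17,-9,-2,-1,0,0,0,17,-9,-2,-1,0,0,0,17,-9,-2,-1]}}

```text
time: 1.5
tool_pos: [0.5543, -0.1465, 0.3244]
ee_rot: [-3.141, 0.002, 0.314]
wrist_force: [0.1, 0.7, 0.2]
width: 0.0938
finger_force: 0.0
```

```bash
python3 - <<'E'
from h import *
s=snap('wrist'); save(s,'w1.png'); pickle.dump(s,open('w1.pkl','wb')); o=robot.get_obs(); print(o['tool_pos'],o['ee_rot'],o['time'],s['T'],s['f'],s['cx'],s['cy'])
E
```

```text
[ 0.55377907 -0.14742845  0.32475928] [-3.14126489e+00  1.61999465e-03  3.11856194e-01] 1.55 [[ 0.30876785  0.91062217  0.27464464  0.63533279]
 [-0.95113689  0.29592284  0.08813787 -0.12158911]
 [-0.00101333 -0.28843879  0.9574978   0.50375038]
 [ 0.          0.          0.          1.        ]] 416.31785233220205 319.3447772397352 238.34546555522317
```

View pics/w1.png

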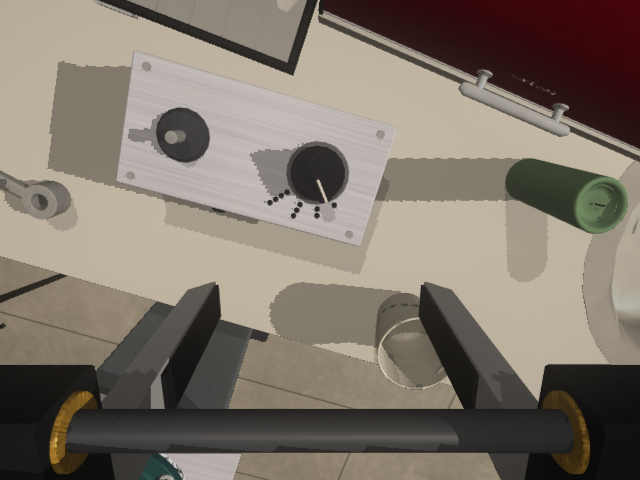

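The wrist view shows the dial at (318,173), with its white pointer running from (317,179) to (327,202). The dot rows are at (334,205), (317,210), (296,210) and (279,198), and the spindle is at (175,137).

```bash
python3 - <<'E'
from h import *
s=pickle.load(open('w1.pkl','rb')); P=cloud(s); im=s['image'].astype(int)
g=im.mean(2); H=P[...,2]
# disc/bar
box=np.zeros(g.shape,bool); box[135:215,280:355]=1
t=P[box&(H>.112)&(H<.135)]; print('bar',len(t),t.mean(0),t[:,2].max(),cv2.minAreaRect(t[:,:2].astype(np.float32)*1000))
tt=t[t[:,2]>np.percentile(t[:,2],50)-.003];print(cv2.minAreaRect(tt[:,:2].astype(np.float32)*1000))
c=t[:,:2]-t[:,:2].mean(0);w,v=np.linalg.eigh(c.T@c);print(w,v[:,1])
d=P[box&(H>.093)&(H<.135)];print('disc ',cv2.minEnclosingCircle(d[:,:2].astype(np.float32)*1000))
# pointer
m=(box&(g>120)&(H>.105)).astype(np.uint8)
ys,xs=np.nonzero(m); ok=(abs(xs-322)<12)&(abs(ys-190)<15); p=np.array([ray(s,x,y,.129) for x,y in zip(xs[ok],ys[ok])]);print('ptr',len(p),p.min(0),p.max(0));
l=cv2.fitLine(p[:,:2].astype(np.float32)*1000,2,0,.01,.01).ravel();print(l,np.degrees(np.arctan2(l[1],l[0])))
print('ptr H',H[ys[ok],xs[ok]].min(),H[ys[ok],xs[ok]].max())
# dots
m=(box|False); m[195:220,260:345]=1; k=(m&(g<70)&(abs(H-.09)<.006)).astype(np.uint8)
n,lab,st,ce=cv2.connectedComponentsWithStats(k)
C=np.array([.5785,-.135])
for i in range(1,n):
    if st[i,4]>3:
        q=ray(s,*ce[i],.091)[:2]; print(ce[i].round(),st[i,4],q.round(4),np.degrees(np.arctan2(*(q-C)[::-1])).round(1),np.linalg.norm(q-C).round(4))
b=P[110:165,150:215]; b=b[(b[...,2]>.105)&(b[...,2]<.14)]; hi=b[b[:,2]>b[:,2].max()-.005]; print('spindle',b[:,2].max(),len(hi),hi.mean(0),hi.min(0),hi.max(0))
E
```

```text
bar 753 [ 0.58167122 -0.13656324  0.12821607] 0.13237496018959616 ((580.3815307617188, -137.08236694335938), (46.51694107055664, 13.093950271606445), 39.7314453125)
((580.37841796875, -137.17076110839844), (46.40010070800781, 12.890717506408691), 39.84303665161133)
[0.01082629 0.1307537 ] [-0.77139036 -0.63636225]
disc  ((580.7479248046875, -134.3863525390625), 41.69997024536133)
ptr 60 [ 0.56251352 -0.1520179   0.129     ] [ 0.57974593 -0.13710176  0.129     ]
[   0.77041      0.6375488  571.16693   -144.6173   ] 39.609276
ptr H 0.12697275458549673 0.13237496018959616
[294. 171.] 236 [ 0.5751 -0.1148] 99.6 0.0205
[286. 192.] 20 [ 0.5531 -0.1133] 139.4 0.0334
[281. 195.] 19 [ 0.5483 -0.1089] 139.2 0.0399
[275. 198.] 16 [ 0.543  -0.1042] 139.1 0.047
[269. 202.] 18 [ 0.5376 -0.0997] 139.2 0.054
[300. 204.] 16 [ 0.5452 -0.1293] 170.3 0.0338
[334. 205.] 17 [ 0.555  -0.1624] -130.7 0.0361
[316. 208.] 16 [ 0.5461 -0.1471] -159.5 0.0346
[296. 210.] 17 [ 0.5386 -0.1278] 169.7 0.0405
[293. 215.] 17 [ 0.532  -0.1262] 169.3 0.0474
[316. 215.] 17 [ 0.5395 -0.1491] -160.1 0.0415
spindle 0.12717532648210889 146 [ 0.57530915 -0.00267047  0.12499889] [ 0.56960093 -0.00790101  0.12244183] [0.5808424  0.00283921 0.12717533]
```

Call:
{"op": "move_arm", "data": {"deltas": [0,0,-0.38,2.8,-0.2,14,-1,0,0,-0.38,2.8,-0.2,14,-1,0,0,-0.38,2.8,-0.2,14,-1,0,0,-0.38,2.8,-0.2,14,-1,0,0,-0.38,2.8,-0.2,14,-1,0,0,-0.38,2.8,-0.2,14,-1,0,0,-0.38,2.8,-0.2,14,-1]}}

```text
time: 2.25
tool_pos: [0.5815, -0.1379, 0.1896]
ee_rot: [3.136, -0.003, 0.69]
wrist_force: [0.8, -0.5, -1.1]
width: 0.0942
finger_force: 0.0
```

Call:
{"op": "move_arm", "data": {"deltas": [0,0,0,0,-0.1,4,-1,0,0,0,0,-0.1,8,-1,0,0,0,0,-0.1,8,-1,0,0,0,0,-0.1,8,-1,0,0,0,0,-0.1,8,-1]}}

```text
time: 2.75
tool_pos: [0.5816, -0.1367, 0.1093]
ee_rot: [3.136, -0.003, 0.692]
wrist_force: [0.8, -0.8, 0.3]
width: 0.0938
finger_force: 0.0
```

Next I lower another 4 mm and close.

Call:
{"op": "move_arm", "data": {"deltas": [0,0,0,-0.1,0,0.4,-1,0,0,0,-0.1,0,0.4,1,0,0,0,-0.1,0,0.4,1,0,0,0,-0.1,0,0.4,1,0,0,0,-0.1,0,0.4,1,0,0,0,-0.1,0,0.4,1,0,0,0,-0.1,0,0.4,1,0,0,0,-0.1,0,0.4,1]}}

```text
time: 3.55
tool_pos: [0.5788, -0.1365, 0.1015]
ee_rot: [-3.141, 0.0, 0.692]
wrist_force: [-0.1, 0.0, 0.4]
width: 0.0415
finger_force: 0.4
```

Call:
{"op": "move_arm", "data": {"deltas": [0,0,0,0,0,0,1,0,0,0,0,0,0,1,0,0,0,0,0,0,1,0,0,0,0,0,0,1,0,0,0,0,0,0,1,0,0,0,0,0,0,1]}}

```text
time: 4.15
tool_pos: [0.579, -0.1366, 0.102]
ee_rot: [3.141, -0.0, 0.692]
wrist_force: [-0.6, -0.3, 2.9]
width: 0.0125
finger_force: 31.6
```

Call:
{"op": "move_arm", "data": {"deltas": [0,0,0.12,0,0,0,1,0,0,0.24,0,0,0,1,0,0,0.36,0,0,0,1,0,0,0.48,0,0,0,1,0,0,0.6,0,0,0,1,0,0,0.72,0,0,0,1,0,0,0.84,0,0,0,1,0,0,0.93,0,0,0,1]}}

```text
time: 4.95
tool_pos: [0.5789, -0.1358, 0.1019]
ee_rot: [-3.14, -0.0, -0.242]
wrist_force: [-0.4, 2.5, 4.2]
width: 0.0127
finger_force: 31.6
```

Call:
{"op": "move_arm", "data": {"deltas": [0,0,0,0,0,0,1,0,0,0,0,0,0,1,0,0,0,0,0,0,1]}}

```text
time: 5.25
tool_pos: [0.5789, -0.1359, 0.1019]
ee_rot: [-3.14, -0.0, -0.236]
wrist_force: [-1.0, 2.8, 5.7]
width: 0.0125
finger_force: 31.6
```

Call:
{"op": "move_arm", "data": {"deltas": [0,0,0,0,0,0,-1,0,0,0,0,0,0,-1,0,0,0,0,0,0,-1,0,0,0,0,0,0,-1,0,0,0,0,0,0,-1,0,0,0,0,0,0,-1,0,0,0,0,0,-3,-1,0,0,0,0,0,-7,-1]}}

```text
time: 6.05
tool_pos: [0.5766, -0.135, 0.1676]
ee_rot: [-3.14, 0.009, -0.237]
wrist_force: [0.9, -0.4, 0.3]
width: 0.0734
finger_force: 0.0
```

Call:
{"op": "move_arm", "data": {"deltas": [0,0,0,-11,0,-17,-1,0,0,0,-11,0,-17,-1,0,0,0,-11,0,-17,-1,0,0,0,-11,0,-17,-1,0,0,0,-11,0,-17,-1,0,0,0,-11,0,-17,-1]}}

```text
time: 6.65
tool_pos: [0.4721, -0.1101, 0.3425]
ee_rot: [-3.141, -0.003, -0.237]
wrist_force: [-0.4, -0.6, -0.1]
width: 0.0941
finger_force: 0.0
```

```bash
python3 - <<'E'
from h import *
s=snap('wrist'); save(s,'w2.png'); pickle.dump(s,open('w2.pkl','wb')); o=robot.get_obs(); print(o['tool_pos'],o['ee_rot'],o['time'])
t=snap('top'); P=cloud(t); q=P[203:236,350:385].reshape(-1,3); q=q[(q[:,2]>.116)&(q[:,2]<.14)]; print(len(q),cv2.minAreaRect(q[:,:2].astype(np.float32)*1000))
E
```

```text
[ 0.4719718  -0.11023684  0.34029739] [-3.14091449e+00  1.11532951e-03 -2.37612454e-01] 6.7
0 ((0.0, 0.0), (0.0, 0.0), 0.0)
```

View pics/w2.png

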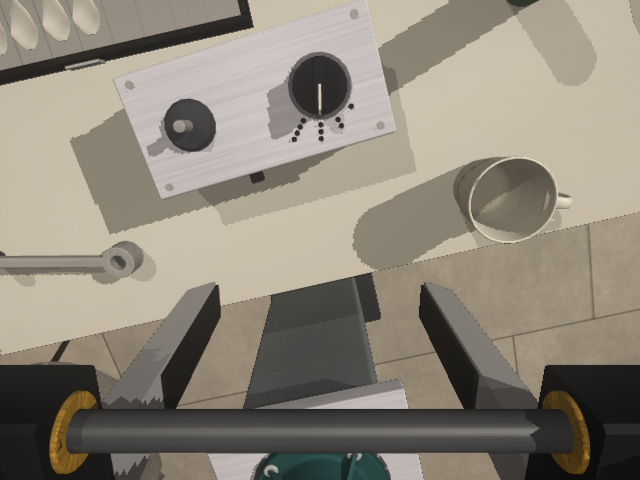

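The pointer (320,80→115) now stands in line with the three-dot row (321,125–138). Next I hover over the crank, which has its hub at (122,260) in this picture.

Call:
{"op": "move_arm", "data": {"deltas": [0,0,-1.59,-8.7,-28.8,1,-1,0,0,-1.59,-8.7,-28.8,1,-1,0,0,-1.59,-8.7,-28.8,1,-1,0,0,-1.59,-8.7,-28.8,1,-1,0,0,-1.59,-8.7,-28.8,1,-1,0,0,-1.59,-8.7,-28.8,1,-1,0,0,-1.59,-8.7,-28.8,1,-1,0,0,-1.59,-8.7,-28.8,1,-1]}}

```text
time: 7.55
tool_pos: [0.4546, 0.192, 0.3273]
ee_rot: [-3.137, 0.006, 0.972]
wrist_force: [-0.6, -0.7, -0.5]
width: 0.0943
finger_force: 0.0
```

Call:
{"op": "move_arm", "data": {"deltas": [0,0,-0.38,0,0,0,-1,0,0,-0.38,0,0,0,-1,0,0,-0.38,0,0,0,-1,0,0,-0.38,0,0,0,-1,0,0,-0.38,0,0,0,-1]}}

```text
time: 8.05
tool_pos: [0.4553, 0.1899, 0.329]
ee_rot: [-3.138, 0.002, 1.34]
wrist_force: [0.8, -0.7, -1.0]
width: 0.0945
finger_force: 0.0
```

```bash
python3 - <<'E'
from h import *
s=snap('wrist'); save(s,'w3.png'); pickle.dump(s,open('w3.pkl','wb')); o=robot.get_obs(); print(o['tool_pos'],o['ee_rot'],o['time'])
P=cloud(s); H=P[...,2]; 
ok=(H>.012)&(H<.075)&(P[...,0]>.40)&(P[...,0]<.51)&(P[...,1]>.12)&(P[...,1]<.36)
def r(n,m): q=P[m]; print(n,len(q),q.mean(0),np.median(q[:,2]),cv2.minAreaRect(q[:,:2].astype(np.float32)*1000),cv2.minEnclosingCircle(q[:,:2].astype(np.float32)*1000)); return q
r('all',ok); r('knob',ok&(H>.055)&(P[...,1]>.28)); 
r('hub',ok&(H>.024)&(H<.036)&(P[...,1]<.19))
a=r('arm',ok&(H>.026)&(H<.034)&(P[...,1]>.19)&(P[...,1]<.28))
print(cv2.fitLine(a[:,:2].astype(np.float32)*1000,2,0,.01,.01).ravel())
E
```

```text
[0.4552959  0.18982005 0.32955461] [-3.13856271e+00  1.70951443e-03  1.34037927e+00] 8.1
all 2917 [0.45946029 0.23573885 0.03527836] 0.03029108429984878 ((460.73358154296875, 236.067626953125), (202.18128967285156, 40.623573303222656), 76.1086654663086) ((457.0810546875, 236.9687042236328), 101.09398651123047)
knob 504 [0.47996263 0.32279299 0.06067397] 0.060944907239566054 ((479.9800109863281, 323.1206359863281), (23.782482147216797, 24.133296966552734), 53.28450012207031) ((479.87420654296875, 322.989013671875), 12.536419868469238)
hub 895 [0.44218332 0.16208765 0.02992212] 0.03001792323525887 ((440.00531005859375, 162.77459716796875), (41.06422424316406, 51.27145004272461), 13.886383056640625) ((443.23077392578125, 164.0645751953125), 27.46910285949707)
arm 996 [0.45928876 0.23577991 0.02997061] 0.030031058255536397 ((458.8759460449219, 234.8731689453125), (94.36880493164062, 12.827573776245117), 76.73472595214844) ((458.8351745605469, 234.88275146484375), 47.612796783447266)
[2.3756039e-01 9.7137278e-01 4.5928876e+02 2.3577991e+02]
```

View pics/w3.png

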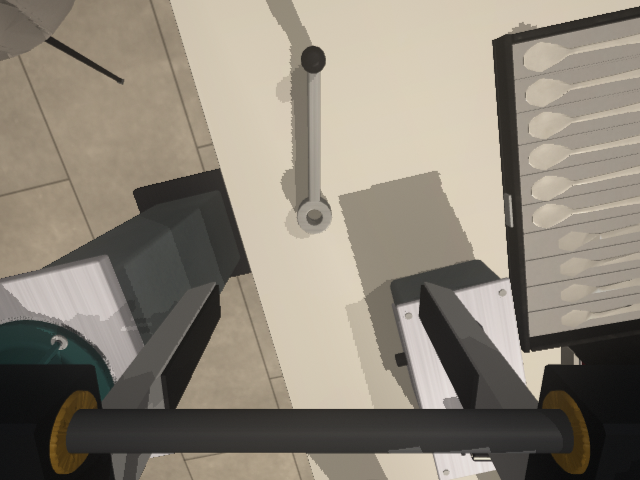

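The wrist view shows the crank, with its hub at (314,214) and knob at (313,59). The area round it is clear. The measured sizes agree (202 x 41 mm), with the balance point at about (0.452, 0.207).

Call:
{"op": "move_arm", "data": {"deltas": [0,0,0.01,1.6,-0.7,27,-1,0,0,0.01,1.6,-0.7,27,-1,0,0,0.01,1.6,-0.7,27,-1,0,0,0.01,1.6,-0.7,27,-1,0,0,0.01,1.6,-0.7,27,-1,0,0,0.01,1.6,-0.7,27,-1,0,0,0.01,1.6,-0.7,27,-1,0,0,0.01,1.6,-0.7,27,-1]}}

```text
time: 8.9
tool_pos: [0.4524, 0.207, 0.0617]
ee_rot: [-3.142, 0.0, 1.331]
wrist_force: [0.6, 0.7, 0.2]
width: 0.0938
finger_force: 0.0
```

```bash
python3 - <<'E'
from h import *
o=robot.get_obs();
Rm=R.from_euler('xyz',o['ee_rot']).as_matrix(); print(o['tool_pos'],o['ee_rot'],Rm.T@(np.array([.4523,.2073,.006])-o['tool_pos'])*100)
E
```

```text
[0.45239752 0.20700017 0.0617078 ] [-3.14158624e+00  8.59233859e-05  1.33122837e+00] [ 0.0272909 -0.0165526  5.5707781]
```

Call:
{"op": "move_arm", "data": {"deltas": [0,0,0,0,0,3,-1,0,0,0,0,0,5.3,-1,0,0,0,0,0,5.3,-1,0,0,0,0,0,5.3,-1]}}

```text
time: 9.3
tool_pos: [0.4537, 0.2073, 0.0105]
ee_rot: [3.139, -0.002, 1.331]
wrist_force: [-0.3, 1.0, -0.5]
width: 0.0937
finger_force: 0.0
```

Call:
{"op": "move_arm", "data": {"deltas": [0,0,0,0,0,0,1,0,0,0,0,0,0,1,0,0,0,0,0,0,1,0,0,0,0,0,0,1,0,0,0,0,0,0,1,0,0,0,0,0,0,1,0,0,0,0,0,0,1,0,0,0,0,0,0,1]}}

```text
time: 10.1
tool_pos: [0.4521, 0.2069, 0.0083]
ee_rot: [-3.141, 0.0, 1.332]
wrist_force: [0.4, 1.0, -0.9]
width: 0.0334
finger_force: 0.0
```

Call:
{"op": "move_arm", "data": {"deltas": [0,0,0,0,0,0,1,0,0,0,0,0,0,1,0,0,0,0,0,0,1,0,0,0,0,0,0,1,0,0,0,0,0,0,1,0,0,0,0,0,0,1]}}

```text
time: 10.7
tool_pos: [0.4518, 0.207, 0.0083]
ee_rot: [-3.141, 0.0, 1.332]
wrist_force: [-1.6, 0.2, 0.2]
width: 0.0139
finger_force: 30.0
```

Call:
{"op": "move_arm", "data": {"deltas": [0,0,0,0,0,-1,1,0,0,0,0,0,-3,1,0,0,0,0,0,-6,1,0,0,0,0,0,-10,1,0,0,0,0,0,-14,1,0,0,0,0,0,-18,1,0,0,0,0,0,-20,1,0,0,0,0,0,-20,1]}}

```text
time: 11.5
tool_pos: [0.4541, 0.2074, 0.2128]
ee_rot: [3.134, -0.004, 1.332]
wrist_force: [0.7, 0.1, -3.7]
width: 0.0142
finger_force: 30.0
```

```bash
python3 - <<'E'
from h import *
o=robot.get_obs(); print(o)
s=snap('wrist'); save(s,'w4.png'); pickle.dump(s,open('w4.pkl','wb'))
P=cloud(s); H=P[...,2]-o['tool_pos'][2]; 
ok=(H>-.02)&(H<.08)&(P[...,0]>.40)&(P[...,0]<.51)&(P[...,1]>.12)&(P[...,1]<.36)
ok[:,:230]=0; ok[:,400:]=0; ok[290:]=0
q=P[ok]; a=q[(q[:,1]>.225)&(q[:,1]<.29)]; print('arm z fit',len(a),np.polyfit(a[:,1]*1000,a[:,2]*1000,1), np.median(H[ok]))
b=q[q[:,1]>.305]; print('knob',b.mean(0),b.min(0),b.max(0)); print(cv2.fitLine(a[:,:2].astype(np.float32)*1000,2,0,.01,.01).ravel())
E
```

```text
{'time': 11.5, 'joint_positions': array([ 3.15075149e-01, -3.42852719e-02,  1.48067628e+00, -3.41664705e-04,
        1.68661204e+00,  5.54300081e-01]), 'qvel': array([ 0.00078559,  0.03515091,  0.09174018,  0.0007053 , -0.03258602,
        0.00149777]), 'joint_torque': array([ 5.46013893e-03, -3.02859092e+01, -3.19338977e+01,  6.99826959e-02,
        2.20273118e-01, -1.63650406e-03]), 'tool_pos': array([0.45413144, 0.20742157, 0.21280985]), 'ee_rot': array([ 3.13411068, -0.00423282,  1.33154629]), 'wrist_force': array([ 0.67805451,  0.12308484, -3.67358449]), 'wrist_torque': array([-0.02675146, -0.07841874,  0.01975474]), 'finger_force': 29.99222606420517, 'width': 0.0141756050473332}
arm z fit 6121 [5.99137754e-03 2.33020713e+02] 0.022117062595064976
knob [0.47992693 0.31272767 0.25199766] [0.46973913 0.30501178 0.22381744] [0.49321653 0.32178094 0.26854431]
[2.4394360e-01 9.6978945e-01 4.6741568e+02 2.5938663e+02]
```

View pics/w4.png

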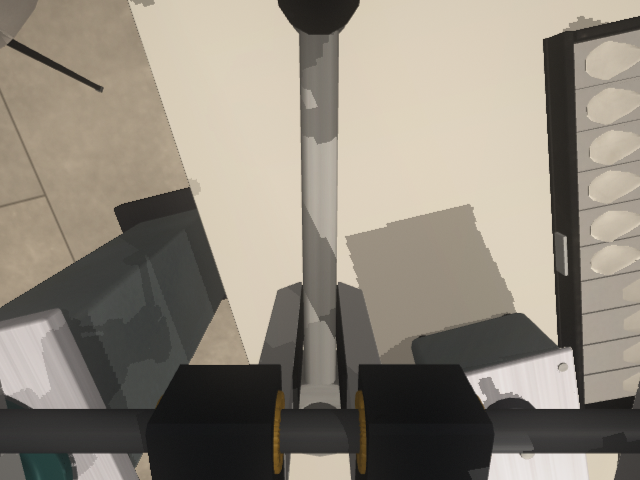

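The crank is held level, with an arm slope of about 0.006 over its visible part (rows 35–380). Next I carry it over the spindle.

Call:
{"op": "move_arm", "data": {"deltas": [0,0,0,-1,1.4,0,1,0,0,0,-3.5,4.7,0,1,0,0,0,-6,8.1,0,1,0,0,0,-8.5,11.5,0,1,0,0,0,-11,14.9,0,1,0,0,0,-12.4,16.8,0,1,0,0,0,-12.4,16.8,0,1,0,0,0,-12.4,16.8,0,1]}}

```text
time: 12.35
tool_pos: [0.5848, 0.0464, 0.2052]
ee_rot: [-3.136, 0.001, 1.331]
wrist_force: [-0.7, -0.3, -3.7]
width: 0.0134
finger_force: 30.0
```

```bash
python3 - <<'E'
from h import *
s=snap('top'); o=robot.get_obs()
Rm=R.from_euler('xyz',o['ee_rot']).as_matrix(); print(o['time'],o['tool_pos'],o['ee_rot'],Rm.T@(np.array([.5866,.0467,.158])-o['tool_pos'])*100)
s=snap('side'); save(s,'s1.png'); a=s['image'][160:340,230:380,::-1]; cv2.imwrite('pics/s1c.png',cv2.resize(a,None,fx=3.3,fy=3.3,interpolation=cv2.INTER_CUBIC))
E
```

```text
12.4 [0.58476783 0.04709353 0.20601324] [-3.13704123e+00  5.58231786e-04  1.33190232e+00] [0.00779907 0.20917615 4.80041852]
```

View pics/s1c.png

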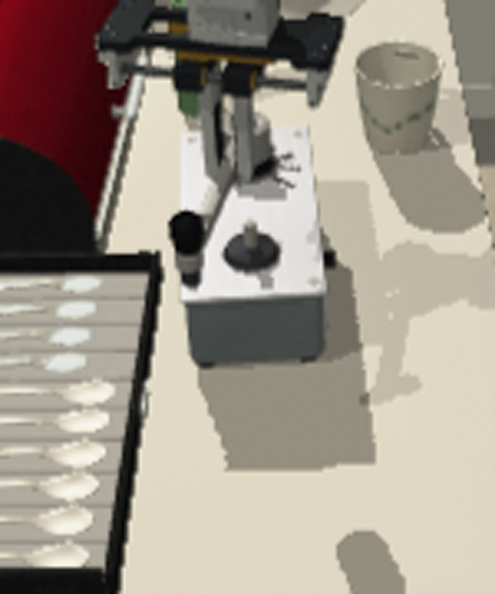

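The side view shows the crank held level, with the knob at (187,232) and the spindle at (252,240) below in the crop; the hub is higher and behind the fingers. Next I lower it.

Call:
{"op": "move_arm", "data": {"deltas": [0,0,0,0,0.1,1,1,0,0,0,0,0.1,2.2,1,0,0,0,0,0.1,3.4,1,0,0,0,0,0.1,4.5,1,0,0,0,0,0.1,4.7,1,0,0,0,0,0.1,4.7,1,0,0,0,0,0.1,4.7,1,0,0,0,0,0.1,4.7,1]}}

```text
time: 13.25
tool_pos: [0.5875, 0.0464, 0.1623]
ee_rot: [3.14, -0.0, 1.332]
wrist_force: [1.1, -0.0, -2.2]
width: 0.0138
finger_force: 30.0
```

```bash
python3 - <<'E'
from h import *
T=R.from_euler
o=robot.get_obs(); Rm=R.from_euler('xyz',o['ee_rot']).as_matrix(); print(o['time'],o['tool_pos'],o['ee_rot'],Rm.T@(np.array([.5866,.0467,.158])-o['tool_pos'])*100,o['wrist_force'])
for n in ['side','wrist','top']:
    s=snap(n); P=cloud(s); z=P[...,2]
    if n=='wrist':
        k=(z>.12)&(z<.25)&(P[...,1]>.07)&(P[...,1]<.19)&(P[...,0]>.55)&(P[...,0]<.66); k[:,:230]=0;k[:,400:]=0;k[290:]=0; a=P[k&(z<.19)&(z>.17)]; print('slope',len(a),np.polyfit(a[:,1],a[:,2],1)[0]);l=cv2.fitLine(a[:,:2].astype(np.float32)*1000,2,0,.01,.01).ravel();
        d=l[:2]*np.sign(l[1]); print('dir',d,'line at y=-2: x',l[2]+d[0]/d[1]*(-2.5-l[3]))
    k=(z>.14)&(z<.19)&(P[...,0]>.54)&(P[...,0]<.61)&(P[...,1]>-.04)&(P[...,1]<.025)
    q=P[k]; print(n,len(q), (q.mean(0),q.min(0),q.max(0)) if len(q) else '')
    if n=='side':
        a=s['image'][190:290,250:350,::-1]; cv2.imwrite('pics/s2c.png',cv2.resize(a,None,fx=6,fy=6,interpolation=cv2.INTER_CUBIC)[:600])
E
```

```text
13.25 [0.58748739 0.0463839  0.16232092] [ 3.13994506e+00 -2.64120884e-04  1.33170662e+00] [ 0.00958145 -0.09441265  0.43194006] [ 1.07964432 -0.01970469 -2.21162487]
side 100 (array([0.57151553, 0.00722165, 0.17864168]), array([ 0.55658952, -0.01807473,  0.15528541]), array([0.59577772, 0.02299005, 0.18807918]))
slope 8613 -0.0017990456219156704
dir [0.23682179 0.9715531 ] line at y=-2: x 576.1866
wrist 1797 (array([0.5798737 , 0.01087606, 0.18121541]), array([ 0.56430519, -0.02344695,  0.15442656]), array([0.58997905, 0.02499278, 0.18575458]))
top 95 (array([0.57323507, 0.00700394, 0.18110211]), array([ 0.55378561, -0.00191384,  0.15692604]), array([0.59768031, 0.01681419, 0.18991629]))
```

View pics/s2c.png

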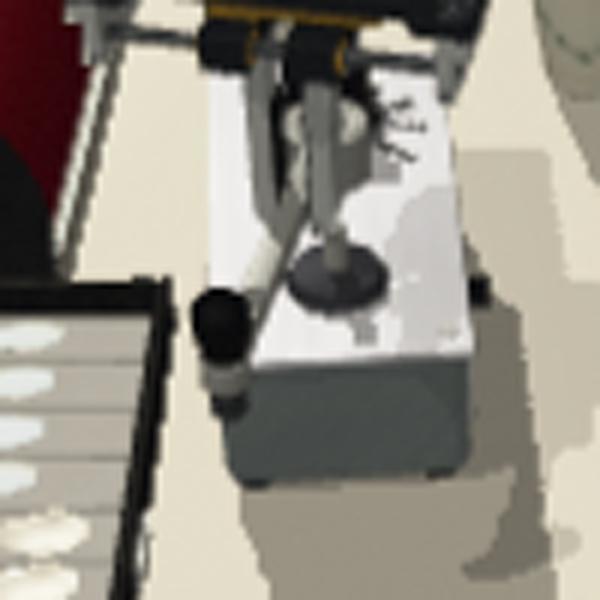

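The crop shows the hub (325,130) standing clear over the spindle tip (330,230 is the shaft). The measurements put the hub axis within about 1–2 mm of the spindle and its underside about 28 mm above the tip. I'll let it settle briefly, then hand in.

Call:
{"op": "move_arm", "data": {"deltas": [0,0,0,0,-0.1,0.2,1,0,0,0,0,-0.1,0.2,1,0,0,0,0,-0.1,0.2,1,0,0,0,0,-0.1,0.2,1,0,0,0,0,-0.1,0.2,1,0,0,0,0,-0.1,0.2,1]}}

```text
time: 14.0
tool_pos: [0.586, 0.0467, 0.1595]
ee_rot: [3.141, 0.0, 1.332]
wrist_force: [-0.2, 0.1, -2.4]
width: 0.0136
finger_force: 30.0
```

```bash
python3 -c "
from h import *
o=robot.get_obs(); print(o['tool_pos'],abs(o['qvel']).max(),o['finger_force']); print(robot.close_job())"
```

```text
[0.58604178 0.04668115 0.15945645] 0.0015286352108667576 29.992194771766663
the job is handed in; nothing more can be done
None
```

I turned the dial to the three-dot mark and let go; the crank is held level at its balance point, the hub about 26 mm above the spindle tip and within about 2 mm of its axis by my measurements, and the job is handed in (no verdict was returned).

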